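# Load the cell groups into their weld nests

### The arm

A 7-joint arm with a two-finger parallel gripper is mounted at the origin on the work surface. World frame = base frame: x ahead of the robot, y to its left, z up, the work surface at z = 0. Lengths are in m, angles in rad, forces in N, time in s.
With the tool pointing down it reaches from about 0.4 to 0.875 m from the base axis. Payload 6.5 kg.
Tool frame: the origin (TCP) lies midway between the tips of the shut fingers; the grasp point (between the pads) lies 19 mm behind it; z points along the fingers, x is the direction in which the jaws open and shut, and the axes are right-handed (so a half turn about z gives the same grasp; the last joint's range is limited). The gripper opens to 85 mm and grips with 20 to 120 N. Pads are 22 mm wide; open, the fingers measure 114 mm over their backs; the gripper's body (76 mm by 85 mm) begins 54 mm behind the grasp point. The pads swing forward as they close: fully open they stand 13 mm farther back than shut.
Start: joints at [1.072, 0.536, -0.004, 1.538, 0.003, 1.067, -0.071], TCP at [0.273, -0.59, 0.194] pointing down, gripper open.
Joint ranges: [-2.7, 2.7], [-0.37, 2.16], [-1.27, 1.26], [0.24, 2.4], [-1.31, 4.45], [0.19, 1.91], [-2.76, 2.76]. Speed limits (rad/s): [2.39, 2.39, 3.14, 3.14, 3.14, 3.14, 3.14].

### API

Orientations are given as a rotation vector (axis times angle).
In Python, from bench import get_state, capture, hand_in gives the robot as it stands. The module is installed in compiled form; this text tells all that it offers.
- The arm moves only by the tool send_rows, never from a script. Its argument "motion" is a list of rows, each a list of 5 numbers: the shift along the world's x, y, z in m, then the turn about the world's z in rad, then the closure, from -1 (fully open) to 1 (shut). A call has 1 to 20 rows; each row shifts and turns the commanded pose from where the row before left it; what a row does not reach is not made up. A row lasts 1/12 s, in which the tool goes at most 41.7 mm and 7.16 degrees, less where a joint would pass 70% of its speed; a pose out of reach is approached as far as the arm can. A call is refused whole if a number of a shift passes 0.0417 or a number of a turn 0.125, either way. A call with a gripper value outside its range is refused whole. The fingers move at their own pace and stop on an object; "force" is the grip in N (left out, the last holds). Time passes only in rows, so rows that do not move let the fingers close. It gives the time, the measured TCP pose, the force and the opening at its end, in the units of the state.
- get_state(): the state, without advancing time (a new reading comes with each control period).
- capture(name): name is "scene" or "top" or "wrist"; returns a dict with "pixels" (420x560x3 uint8, red, green, blue), "z_map" (420x560 float32, m along the optical axis (not along the pixel's ray), 0 where there is no reading), "mtx" (3x3 intrinsics, pixels), "R" (3x3) and "t" (3): a world point X has camera coordinates R X + t. Camera axes: x right, y down, z forward; pixel columns grow to the right and rows downward; lengths in m; the calibration is good to about 2 mm. A picture is of the moment at which its call begins.
- hand_in(): hands the job in, once; it reports no verdict.
The state is a dict: "time_s": time; "qpos": joint angles; "qvel": joint speeds; "joint_torque": joint torques, N m; "tcp_pos": TCP position; "orientation": TCP orientation; "wrist_force": force on the tool from outside, world axes, zero at the start; "torque": the same for the moment, N m; "grip_width": finger opening in m.
Only numpy, scipy, OpenCV 4.12 (cv2) and the standard library are available. Lean on these libraries where they do the work, as an engineer would, in place of code of your own. Each camera call takes 0.05 s, during which the arm holds its last target. There are 200 camera calls.

### The job

Load the four green battery-cell groups into the weld nests made for them: stand each group in the nest whose white rings match the number and arrangement of its cells, squarely inside the black stops and flat on the plate. Keep the groups upright, cell tops up, and leave the brown bottle standing where it is.

Things in the scene. Friction and masses are not known exactly. Their poses are not given: they have to be found in the camera images.
- group2: Loose cell group: two cells in a row, green upright cells with steel tops held in black plastic holders top and bottom; flat-sided, 56 mm along its x, 28 mm along its y, 65 mm tall, about 185 g. Origin at the centre of its underside, z up. Starts standing on the bench; grasp it across its y sides from above.
- group3: Loose cell group: three cells in a row, green upright cells with steel tops held in black plastic holders top and bottom; flat-sided, 84 mm along its x, 28 mm along its y, 65 mm tall, about 278 g. Origin at the centre of its underside, z up. Starts standing on the bench; grasp it across its y sides from above.
- group4: Loose cell group: four cells in a square, two by two, green upright cells with steel tops held in black plastic holders top and bottom; flat-sided, 56 mm along its x, 56 mm along its y, 65 mm tall, about 370 g. Origin at the centre of its underside, z up. Starts standing on the bench; grasp it across its y sides from above.
- group6: Loose cell group: six cells, three by two, green upright cells with steel tops held in black plastic holders top and bottom; flat-sided, 84 mm along its x, 56 mm along its y, 65 mm tall, about 555 g. Origin at the centre of its underside, z up. Starts standing on the bench; grasp it across its y sides from above.
- nest2: Fixed weld nest: brown plate 94 x 66 mm (x, y), 10 mm thick, with one white ring per cell on top (two cells in a row), and low black stops, 8 mm tall, around a pocket 72 x 44 mm (8 mm to spare on every side of its group). Origin at the centre of the plate's underside, on the bench, z up; the group stands 10 mm above it, its x along the nest's x, either end first.
- nest3: Fixed weld nest: brown plate 122 x 66 mm (x, y), 10 mm thick, with one white ring per cell on top (three cells in a row), and low black stops, 8 mm tall, around a pocket 100 x 44 mm (8 mm to spare on every side of its group). Origin at the centre of the plate's underside, on the bench, z up; the group stands 10 mm above it, its x along the nest's x, either end first.
- nest4: Fixed weld nest: brown plate 94 x 94 mm (x, y), 10 mm thick, with one white ring per cell on top (four cells in a square, two by two), and low black stops, 8 mm tall, around a pocket 72 x 72 mm (8 mm to spare on every side of its group). Origin at the centre of the plate's underside, on the bench, z up; the group stands 10 mm above it, at any quarter turn.
- nest6: Fixed weld nest: brown plate 122 x 94 mm (x, y), 10 mm thick, with one white ring per cell on top (six cells, three by two), and low black stops, 8 mm tall, around a pocket 100 x 72 mm (8 mm to spare on every side of its group). Origin at the centre of the plate's underside, on the bench, z up; the group stands 10 mm above it, its x along the nest's x, either end first.
- bottle: Brown glass bottle with a black cap, standing loose among the work: 52 mm diameter, 105 mm tall, about 220 g; origin at the centre of its underside. To be left where it stands.
Mind the look-alikes: they are no part of the job. What is shaped like the nest2 but blue or purple is not meant.

How it is judged:
At the end, for the whole second after the job is handed in: Each of the four groups stands in its own nest: centre within 12 mm of the nest's centre, underside on the plate (within 3 mm), upright within 0.1 rad, turned within 0.3 rad of the nest (square group: any quarter turn), at rest; the bottle stands upright within 30 mm of where it was (horizontal distance between group2 and nest2 below 0.012 m and z of group2 in the frame of nest2 between 0.007 and 0.013 m and angle between each of group2, group3, group4, group6's own z axis and vertical below 0.1 rad and angle between the x axis of group2 and the x axis of nest2, either way round below 0.3 rad and linear speed of each of group2, group3, group4, group6 below 0.02 m/s and horizontal distance between group3 and nest3 below 0.012 m and z of group3 in the frame of nest3 between 0.007 and 0.013 m and angle between the x axis of group3 and the x axis of nest3, either way round below 0.3 rad and horizontal distance between group4 and nest4 below 0.012 m and z of group4 in the frame of nest4 between 0.007 and 0.013 m and (angle between the x axis of group4 and the x axis of nest4, either way round below 0.3 rad or angle between the x axis of group4 and the y axis of nest4, either way round below 0.3 rad) and horizontal distance between group6 and nest6 below 0.012 m and z of group6 in the frame of nest6 between 0.007 and 0.013 m and angle between the x axis of group6 and the x axis of nest6, either way round below 0.3 rad and distance of bottle from where it was at the start of the episode below 0.03 m and angle between bottle's own z axis and vertical below 0.2 rad); the robot touches nothing.
It fails at once if the group of 2 is tipped over (angle between group2's own z axis and vertical above 0.6 rad).
It fails at once if the group of 3 is tipped over (angle between group3's own z axis and vertical above 0.6 rad).
It fails at once if the group of 4 is tipped over (angle between group4's own z axis and vertical above 0.6 rad).
It fails at once if the group of 6 is tipped over (angle between group6's own z axis and vertical above 0.6 rad).
It fails at once if the bottle is knocked over or pushed away (more than 30 mm) (angle between bottle's own z axis and vertical above 0.5 rad or distance of bottle from where it was at the start of the episode above 0.03 m).
It also fails if it takes over 120 s, if anything falls off the work surface, if the arm or the gripper's body presses on something with over 40 N, if the wrist force passes 120 N, or if a joint passes its speed limit or range.

## Working session

There is one attempt and no reset: what is moved stays moved. The work goes in short steps, Python scripts to look and compute and a tool call to move; the robot and the scene stay as the last step left them, time stands still between calls to the robot, and variables do not carry over. Pictures are saved under pics/ and viewed, about 12 in all and at most 16, crops included, and the job is handed in when it is done.

Besides the shell and the picture viewer there is one more tool, called after "Call:" by a JSON object that holds its "api" and its "payload". send_rows: Moves the arm, as the interface text tells. Its arguments: {"type":"object","properties":{"motion":{"type":"array","items":{"type":"array","items":{"type":"number"}}},"force":{"type":"number"}},"required":["motion"]}

```bash
mkdir -p pics
python3 - <<'E'
from bench import *
import cv2,numpy as np
s=get_state();print({k:np.round(v,3).tolist() for k,v in s.items()})
for n in("top","scene"):
    c=capture(n);cv2.imwrite(f"pics/{n}0.png",c["pixels"][:,:,::-1]);np.savez(f"{n}0.npz",**c)
    print(n,c["mtx"].round(1).tolist(),c["R"].round(3).tolist(),c["t"].round(3).tolist())
E
```

```text
{'time_s': 0.0, 'qpos': [1.072, 0.537, -0.004, 1.539, 0.003, 1.067, -0.071], 'qvel': [0.002, 0.0, 0.002, -0.0, -0.001, 0.001, -0.001], 'joint_torque': [-0.0, -58.342, 1.049, -25.911, 0.012, 0.01, 0.0], 'tcp_pos': [0.272, -0.589, 0.193], 'orientation': [-2.646, 1.692, 0.002], 'wrist_force': [0.317, 0.764, 0.721], 'torque': [-0.013, -0.001, 0.022], 'grip_width': 0.086}
top [[440.5, 0.0, 280.2], [0.0, 440.5, 210.2], [0.0, 0.0, 1.0]] [[0.007, -1.0, 0.008], [-0.989, -0.008, -0.145], [0.145, -0.007, -0.989]] [-0.015, 0.481, 1.121]
scene [[490.4, 0.0, 277.0], [0.0, 490.4, 210.7], [0.0, 0.0, 1.0]] [[-0.387, 0.922, 0.004], [0.713, 0.301, -0.633], [-0.585, -0.242, -0.774]] [0.179, -0.304, 1.817]
```

View pics/top0.png

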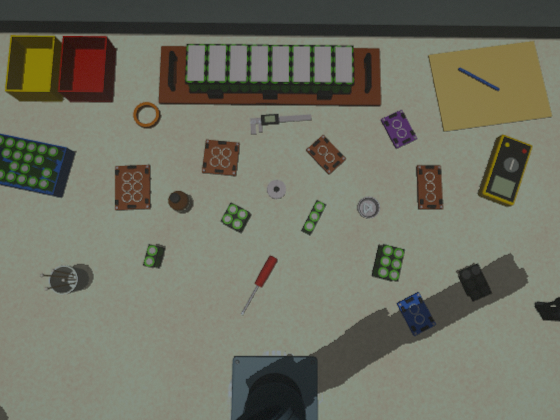

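View pics/scene0.png

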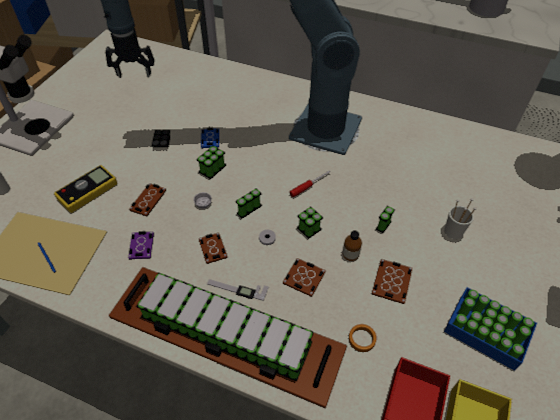

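Candidates, as top-view pixels:
- **Groups:** group2 (153,256), group4 (236,217), group3 (314,217), group6 (388,262). The cells in the blue tray (30,163) and in the big pack (270,68), and the black holder (474,282), are not part of the job.
- **Nests:** nest6 (132,187), nest4 (221,157), nest2 (325,154, brown), nest3 (429,187). The purple (398,129) and blue (416,314) nests are look-alikes.
- **Bottle:** (180,202).

Next I'll measure these and check them in one close crop.

```bash
cat > h.py <<'E'
import numpy as np,cv2
def world(c):
    v,u=np.mgrid[0:420,0:560];z=c["z_map"];K=c["mtx"]
    p=np.stack([(u-K[0,2])/K[0,0]*z,(v-K[1,2])/K[1,1]*z,z],-1)
    return (p-c["t"])@c["R"]          # R^T(p-t)
def cast(c,uv,h):
    K=c["mtx"];d=np.c_[(uv[:,0]-K[0,2])/K[0,0],(uv[:,1]-K[1,2])/K[1,1],np.ones(len(uv))]@c["R"]
    o=-c["R"].T@c["t"];return o+d*((h-o[2])/d[:,2])[:,None]
def box(xy):
    (cx,cy),(a,b),t=cv2.minAreaRect((xy*1000).astype(np.float32))
    if a<b:a,b,t=b,a,t+90
    return round(cx),round(cy),round(a),round(b),round((t+90)%180-90,1)   # mm, deg of long side
def blob(m,u,v,r=6):
    m=cv2.morphologyEx(m.astype(np.uint8),cv2.MORPH_CLOSE,np.ones((3,3)))
    n,l=cv2.connectedComponents(m);w=l[v-r:v+r+1,u-r:u+r+1];w=w[w>0]
    return l==np.bincount(w).argmax()
E
python3 - <<'E'
from h import *
c=dict(np.load("top0.npz"));P=world(c);Z=P[...,2]
hsv=cv2.cvtColor(c["pixels"],cv2.COLOR_RGB2HSV)
print("bench z",np.median(Z[230:250,180:220]))
for n,u,v in(("g2",153,256),("g3",314,217),("g4",236,217),("g6",388,262),("bottle",180,202)):
    m=blob(Z>.045,u,v);q=P[m];print(n,box(q[:,:2]),"z",np.percentile(q[:,2],[5,50,95]).round(3))
for n,u,v in(("n2",325,154),("n3",429,187),("n4",221,157),("n6",132,187)):
    m=blob((Z>.005)&(Z<.03),u,v);q=P[m];uv=np.argwhere(m)[:,::-1].astype(float)
    H,S,V=[hsv[...,i] for i in range(3)]
    ys,xs=np.where(m&(S<90)&(V>110));w=cast(c,np.c_[xs,ys].astype(float),.010)
    print(n,box(q[:,:2]),"z",np.percentile(q[:,2],[5,50,95]).round(3),"rings",box(w[:,:2]),len(w))
cv2.imwrite("pics/crop.png",cv2.resize(c["pixels"][120:300,100:460,::-1],None,fx=2.2,fy=2.2,interpolation=cv2.INTER_CUBIC))
E
```

```text
bench z -0.0003912532758091183
g2 (329, 164, 335, 56, 78.7) z [0.058 0.064 0.068]
g3 (402, -67, 218, 28, -27.9) z [0.06  0.064 0.067]
g4 (410, 51, 212, 66, 46.7) z [0.06  0.064 0.068]
g6 (352, -165, 320, 91, 87.4) z [0.06  0.064 0.067]
bottle (412, 150, 361, 51, 48.9) z [0.05  0.074 0.106]
n2 (509, -58, 393, 104, -30.4) z [0.006 0.01  0.018] rings (637, -136, 92, 69, 42.0) 35
n3 (472, -221, 523, 132, -68.1) z [0.006 0.01  0.017] rings (536, -421, 109, 57, -2.7) 47
n4 (490, 111, 405, 117, 16.6) z [0.006 0.01  0.017] rings (622, 148, 96, 67, 84.7) 64
n6 (475, 210, 515, 146, 68.6) z [0.006 0.01  0.016] rings (548, 391, 117, 83, 4.2) 97
```

View pics/crop.png

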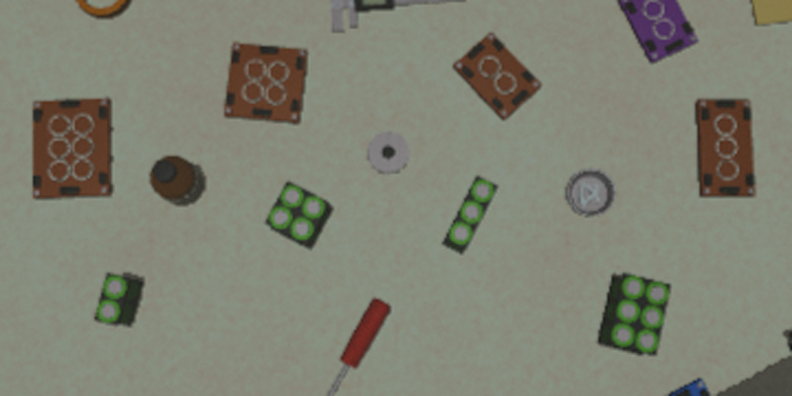

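```bash
cat > m.py <<'E'
from h import *
def measure(c,groups=(),nests=()):
    P=world(c);ok=c["z_map"]>0;Z=np.where(ok,P[...,2],-1)
    hsv=cv2.cvtColor(c["pixels"],cv2.COLOR_RGB2HSV)
    for n,u,v in groups:
        m=blob((Z>.055)&(Z<.2),u,v)&(Z>.055);q=P[m];print(n,box(q[:,:2]),"z",np.percentile(q[:,2],[5,50,95]).round(3),len(q))
    for n,u,v in nests:
        m=blob((Z>.005)&(Z<.03),u,v);q=P[m&(Z>.005)]
        H,S,V=[hsv[...,i] for i in range(3)]
        k=cv2.erode(m.astype(np.uint8),np.ones((9,9)))>0
        ys,xs=np.where(k&(S<90)&(V>90));w=cast(c,np.c_[xs,ys].astype(float),.010)
        print(n,box(q[:,:2]),"z",np.percentile(q[:,2],[5,50,95]).round(3),"rings",box(w[:,:2]) if len(w)>3 else 0,len(w))
E
python3 - <<'E'
from m import *
c=dict(np.load("top0.npz"))
measure(c,(("g2",153,256),("g3",314,217),("g4",236,217),("g6",388,262),("bottle",178,200)),(("n2",325,154),("n3",429,187),("n4",221,157),("n6",132,187)))
E
```

```text
g2 (358, 314, 56, 29, -13.5) z [0.06  0.064 0.068] 260
g3 (461, -98, 84, 28, -26.5) z [0.06  0.064 0.067] 353
g4 (460, 104, 56, 56, -27.2) z [0.06  0.064 0.068] 480
g6 (346, -290, 84, 57, -13.6) z [0.06  0.064 0.067] 759
bottle (499, 250, 50, 49, 42.6) z [0.063 0.076 0.106] 322
n2 (639, -135, 96, 69, 41.8) z [0.006 0.01  0.018] rings (642, -135, 53, 28, 44.1) 85
n3 (547, -417, 127, 67, 1.1) z [0.006 0.01  0.017] rings (553, -416, 80, 27, 0.4) 128
n4 (629, 150, 99, 95, 85.0) z [0.006 0.01  0.017] rings (630, 153, 55, 54, 84.7) 167
n6 (546, 388, 124, 96, 3.6) z [0.006 0.01  0.016] rings (546, 390, 84, 56, 3.0) 262
```

The crop and sizes agree with my choices. Every measured footprint is within 1–3 mm of the given size and the tops are at 0.064. First I hover over group6.

Call:
{"api": "send_rows", "payload": {"motion": [[0.0074,0.0299,0,-0.067,-1],[0.0074,0.0299,0,-0.067,-1],[0.0074,0.0299,0,-0.067,-1],[0.0074,0.0299,0,-0.067,-1],[0.0074,0.0299,0,-0.067,-1],[0.0074,0.0299,0,-0.067,-1],[0.0074,0.0299,0,-0.067,-1],[0.0074,0.0299,0,-0.067,-1],[0.0074,0.0299,0,-0.067,-1],[0.0074,0.0299,0,-0.067,-1],[0,0,0,0,-1],[0,0,0,0,-1]], "force": 60}}

```text
time_s: 1.1
tcp_pos: [0.347, -0.2896, 0.1936]
orientation: [-1.948, 2.465, 0.001]
wrist_force: [0.3, -0.8, 0.5]
grip_width: 0.0853
```

```bash
cat > look.py <<'E'
import sys
from bench import *
from m import *
def state():
    from scipy.spatial.transform import Rotation as R
    s=get_state();M=R.from_rotvec(s["orientation"]).as_matrix();x=M[:,0]
    print("t",round(s["time_s"],1),"tcp",(np.array(s["tcp_pos"])*1000).round(1),"yaw",np.degrees(np.arctan2(x[1],x[0])).round(1),"down",M[2,2].round(4),"w",round(s["grip_width"]*1000,1),"F",np.round(s["wrist_force"],1),"q7",round(s["qpos"][6],2))
E
python3 - <<'E'
from look import *
state();c=capture("wrist");np.savez("w.npz",**c);cv2.imwrite("pics/w0.png",c["pixels"][:,:,::-1])
uv=c["R"]@np.array([.346,-.290,.064])+c["t"];print((c["mtx"]@uv/uv[2])[:2])
E
```

```text
t 1.1 tcp [ 347.  -289.6  193.6] yaw -103.4 down -1.0 w 85.3 F [ 0.3 -0.8  0.5] q7 -1.21
[277.42510817 184.94798921]
```

View pics/w0.png

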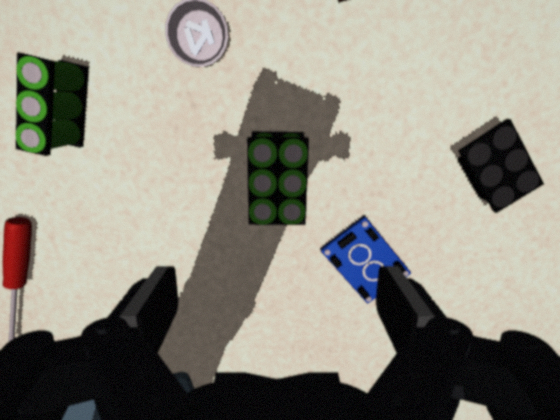

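The wrist view shows group6 centred near (277,179), lying straight between the jaws. The black empty holder (497,165) and the blue look-alike (365,258) are clear of it. I'll do a quick depth cross-check from near.

Run:
```python
from m import *
measure(dict(np.load("w.npz")),(("g6",277,180),("g3",38,105)))
```

```text
g6 (348, -290, 84, 56, -13.9) z [0.064 0.066 0.067] 5280
g3 (464, -98, 84, 30, -27.1) z [0.061 0.066 0.067] 3639
```

Call:
{"api": "send_rows", "payload": {"motion": [[0,0,-0.02,0,-1],[0,0,-0.02,0,-1],[0,0,-0.02,0,-1],[0,0,-0.02,0,-1],[0,0,-0.02,0,-1],[0,0,-0.02,0,-1],[0,0,-0.02,0,-1],[0,0,-0.02,0,-1],[0,0,0,0,-1],[0,0,0,0,0],[0,0,0,0,1],[0,0,0,0,1],[0,0,0,0,1],[0,0,0,0,1],[0,0,0,0,1],[0,0,0,0,1],[0,0,0,0,1],[0,0,0,0,1]], "force": 60}}

```text
time_s: 2.65
tcp_pos: [0.3467, -0.2911, 0.0338]
orientation: [-1.943, 2.469, -0.0]
wrist_force: [0.3, -1.0, 0.2]
grip_width: -0.0
```

```bash
python3 -c "
from look import *
state()"
```

```text
t 2.6 tcp [ 346.7 -291.1   33.8] yaw -103.6 down -1.0 w -0.0 F [ 0.3 -1.   0.2] q7 -1.21
```

The grip width reads 0, so nothing is held. I need to look.

Run:
```python
from look import *
a=capture("wrist")["pixels"];b=capture("scene");np.savez("s.npz",**b)
b=cv2.resize(b["pixels"][60:270,60:340],(560,420),interpolation=cv2.INTER_CUBIC)
cv2.imwrite("pics/w1.png",np.hstack([cv2.resize(a,(400,300)),cv2.resize(b,(400,300))])[:,:,::-1])
state()
```

```text
t 2.8 tcp [ 346.6 -291.    33.7] yaw -103.6 down -1.0 w -0.1 F [ 0.5 -0.  -0.1] q7 -1.21
```

View pics/w1.png

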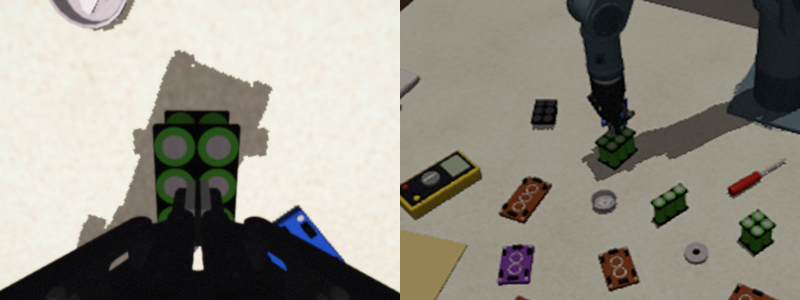

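Run:
```python
from look import *
c=capture("wrist");P=world(c);t=np.array(get_state()["tcp_pos"])
print("cam at",(-c["R"].T@c["t"]).round(3))
for z in(0,.03,.06,.09):
    p=c["R"]@(t+[0,0,z])+c["t"];print(z,(c["mtx"]@p/p[2])[:2].round(0))
for u,v in((253,260),(300,260),(253,300),(300,300),(245,205),(305,205),(277,215),(277,180)):print(u,v,P[v,u].round(3))
s=dict(np.load("s.npz"));Q=world(s);m=(np.hypot(Q[...,0]-.347,Q[...,1]+.291)<.06)&(Q[...,2]>.03)&(s["z_map"]>0)
q=Q[m]
for a in np.arange(.03,.16,.01):
    k=(q[:,2]>a)&(q[:,2]<=a+.01)
    if k.sum()>3:print(a.round(2),k.sum(),box(q[k][:,:2]))
c=capture("top");measure(c,(("g6",388,262),))
```

```text
cam at [ 0.421 -0.309  0.215]
0 [277. 238.]
0.03 [277. 262.]
0.06 [277. 296.]
0.09 [277. 347.]
253 260 [ 0.352 -0.281  0.067]
300 260 [ 0.347 -0.302  0.067]
253 300 [ 0.362 -0.287  0.118]
300 300 [ 0.359 -0.302  0.119]
245 205 [ 0.379 -0.284  0.067]
305 205 [ 0.372 -0.311  0.065]
277 215 [ 0.371 -0.297  0.065]
277 180 [ 0.387 -0.301  0.065]
0.03 55 (361, -272, 87, 39, -42.1)
0.04 50 (365, -274, 83, 41, -48.6)
0.05 37 (347, -284, 89, 52, -19.4)
0.06 243 (346, -289, 88, 63, -13.7)
0.07 26 (349, -282, 76, 49, -11.6)
0.08 16 (352, -288, 27, 11, -81.3)
0.09 17 (353, -285, 27, 15, -73.1)
0.1 16 (354, -287, 24, 12, 81.2)
0.11 21 (353, -298, 46, 8, 74.7)
0.12 43 (347, -294, 76, 24, 78.6)
0.13 32 (346, -292, 82, 28, 75.3)
0.14 49 (349, -293, 106, 30, 80.5)
0.15 59 (355, -292, 112, 18, 77.8)
g6 (345, -269, 94, 77, 2.5) z [0.061 0.065 0.182] 538
```

Run:
```python
from look import *
c=capture("wrist");P=world(c)
cv2.imwrite("pics/w2.png",cv2.resize(cv2.convertScaleAbs(c["pixels"][150:390,150:410,::-1],alpha=2.2),None,fx=2.3,fy=2.3,interpolation=cv2.INTER_CUBIC))
for v in range(240,360,10):print(v,[P[v,u,2].round(3) for u in range(235,330,10)])
```

```text
240 [np.float64(0.066), np.float64(0.066), np.float64(0.066), np.float64(0.065), np.float64(0.065), np.float64(0.066), np.float64(0.066), np.float64(0.066), np.float64(0.066), np.float64(0.065)]
250 [np.float64(0.066), np.float64(0.067), np.float64(0.066), np.float64(0.065), np.float64(0.065), np.float64(0.065), np.float64(0.066), np.float64(0.065), np.float64(0.067), np.float64(0.066)]
260 [np.float64(0.066), np.float64(0.066), np.float64(0.067), np.float64(0.084), np.float64(0.084), np.float64(0.085), np.float64(0.068), np.float64(0.066), np.float64(0.065), np.float64(0.066)]
270 [np.float64(0.066), np.float64(0.085), np.float64(0.085), np.float64(0.094), np.float64(0.092), np.float64(0.093), np.float64(0.085), np.float64(0.085), np.float64(0.066), np.float64(0.066)]
280 [np.float64(0.066), np.float64(0.094), np.float64(0.093), np.float64(0.101), np.float64(0.101), np.float64(0.102), np.float64(0.093), np.float64(0.095), np.float64(0.067), np.float64(0.065)]
290 [np.float64(0.066), np.float64(0.102), np.float64(0.102), np.float64(0.107), np.float64(0.108), np.float64(0.109), np.flo
[... 532 characters left out ...]
127), np.float64(0.111), np.float64(0.125), np.float64(0.126), np.float64(0.125), np.float64(0.127), np.float64(0.127)]
330 [np.float64(0.136), np.float64(0.131), np.float64(0.131), np.float64(0.131), np.float64(0.11), np.float64(0.121), np.float64(0.132), np.float64(0.131), np.float64(0.132), np.float64(0.137)]
340 [np.float64(0.142), np.float64(0.142), np.float64(0.142), np.float64(0.132), np.float64(0.11), np.float64(0.12), np.float64(0.142), np.float64(0.142), np.float64(0.142), np.float64(0.142)]
350 [np.float64(0.145), np.float64(0.144), np.float64(0.147), np.float64(0.121), np.float64(0.002), np.float64(0.12), np.float64(0.145), np.float64(0.145), np.float64(0.145), np.float64(0.145)]
```

View pics/w2.png

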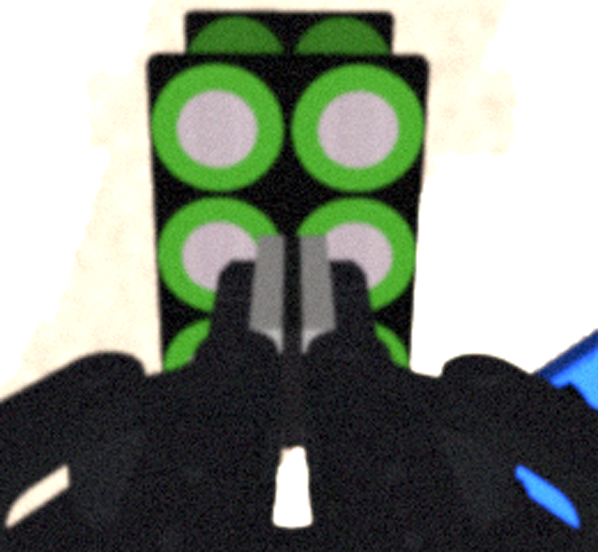

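Run:
```python
from look import *
c=capture("wrist");P=world(c)
for u,v in((262,255),(262,258),(290,255),(290,258),(277,258),(265,262),(288,262)):print(u,v,P[v,u].round(3))
w=dict(np.load("w.npz"));Q=world(w)
print("hover open: min finger z",[ (u,v,Q[v,u].round(3).tolist()) for u,v in((162,268),(165,272),(158,290),(395,268),(392,272),(400,290))])
```

```text
262 255 [ 0.359 -0.287  0.08 ]
262 258 [ 0.358 -0.287  0.081]
290 255 [ 0.356 -0.299  0.079]
290 258 [ 0.356 -0.299  0.082]
277 258 [ 0.358 -0.294  0.083]
265 262 [ 0.359 -0.289  0.086]
288 262 [ 0.357 -0.298  0.087]
hover open: min finger z [(162, 268, [0.368, -0.247, 0.25]), (165, 272, [0.368, -0.249, 0.254]), (158, 290, [0.367, -0.25, 0.266]), (395, 268, [0.347, -0.338, 0.252]), (392, 272, [0.348, -0.336, 0.255]), (400, 290, [0.348, -0.335, 0.268])]
```

The fixed and wrist cameras agree that the shut finger tips are really at z≈0.078 while the state says 0.034. The same offset of about +43 mm shows at the hover. The fingers simply shut above the group, and x and y are right. From here I aim by true tip height, which is reported z + 0.043.

Call:
{"api": "send_rows", "payload": {"motion": [[0,0,0.015,0,-1],[0,0,0.015,0,-1],[0,0,0,0,-1],[0,0,0,0,-1],[0,0,0,0,-1],[0,0,0,0,-1],[0,0,0,0,-1],[0,0,0,0,-1],[0,0,-0.02,0,-1],[0,0,-0.02,0,-1],[0,0,-0.012,0,-1],[0,0,-0.012,0,-1],[0,0,0,0,-1]], "force": 60}}

```text
time_s: 4.03
tcp_pos: [0.3452, -0.2899, -0.0023]
orientation: [1.943, -2.468, -0.006]
wrist_force: [-0.4, 0.3, 0.1]
grip_width: 0.0854
```

Run:
```python
from look import *
state();c=capture("wrist");P=world(c)
measure(c,(("g6",277,200),))
cv2.imwrite("pics/w3.png",cv2.convertScaleAbs(c["pixels"][:,:,::-1],alpha=2))
for v in range(190,300,15):print(v,P[v,100:460:15,2].round(3))
```

```text
t 4.0 tcp [ 345.2 -289.9   -2.3] yaw -103.6 down -1.0 w 85.4 F [-0.4  0.3  0.1] q7 -1.21
g6 (350, -291, 149, 83, 78.5) z [0.065 0.096 0.124] 70508
190 [0.002 0.002 0.001 0.001 0.001 0.001 0.003 0.06  0.059 0.059 0.059 0.059
 0.059 0.06  0.059 0.059 0.001 0.002 0.    0.001 0.    0.001 0.001 0.001]
205 [0.001 0.002 0.001 0.001 0.001 0.001 0.002 0.066 0.066 0.066 0.066 0.065
 0.065 0.067 0.066 0.067 0.065 0.065 0.001 0.001 0.001 0.002 0.002 0.001]
220 [0.001 0.001 0.001 0.    0.001 0.001 0.001 0.066 0.067 0.066 0.066 0.065
 0.065 0.067 0.066 0.066 0.066 0.002 0.001 0.001 0.002 0.002 0.    0.001]
235 [ 0.002  0.001  0.001  0.002  0.001  0.001 -0.     0.067  0.066  0.066
  0.065  0.067  0.066  0.066  0.067  0.066  0.066  0.001  0.001  0.001
  0.001  0.002  0.001  0.001]
250 [ 0.002  0.     0.001  0.001  0.001 -0.001  0.002  0.065  0.067  0.067
  0.066  0.067  0.066  0.066  0.067  0.066  0.066  0.002  0.001  0.001
  0.002  0.001  0.001  0.001]
265 [0.001 0.002 0.002 0.002 0.001 0.002 0.002 0.066 0.065 0.066 0.065 0.065
 0.065 0.065 0.066 0.066 0.064 0.001 0.001 0.002 0.    0.001 0.001 0.002]
280 [0.001 0.001 0.002 0.057 0.065 0.052 0.001 0.065 0.066 0.066 0.067 0.065
 0.066 0.066 0.066 0.066 0.065 0.001 0.002 0.059 0.065 0.001 0.    0.001]
295 [0.001 0.002 0.069 0.076 0.07  0.054 0.001 0.066 0.066 0.067 0.067 0.066
 0.066 0.066 0.067 0.067 0.065 0.003 0.002 0.061 0.076 0.075 0.001 0.002]
```

View pics/w3.png

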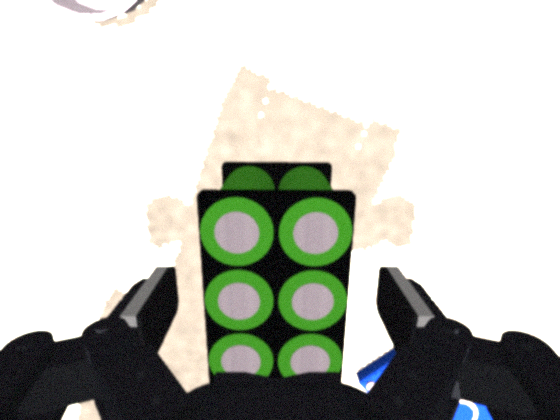

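The open fingers now straddle the group evenly, with tips at (165,275) and (390,275) and z≈0.054. The height offset is confirmed. I go 16 mm lower and grip.

Call:
{"api": "send_rows", "payload": {"motion": [[0,0,-0.008,0,-1],[0,0,-0.008,0,-1],[0,0,0,0,-1],[0,0,0,0,1],[0,0,0,0,1],[0,0,0,0,1],[0,0,0,0,1],[0,0,0,0,1],[0,0,0,0,1],[0,0,0,0,1],[0,0,0,0,1],[0,0,0.01,0,1],[0,0,0.02,0,1],[0,0,0,0,1],[0,0,0,0,1]], "force": 60}}

```text
time_s: 5.33
tcp_pos: [0.3471, -0.2916, 0.0143]
orientation: [-1.943, 2.468, -0.003]
wrist_force: [0.1, -0.1, -5.5]
grip_width: 0.0552
```

```bash
python3 -c "
from look import *
state()"
```

```text
t 5.3 tcp [ 347.1 -291.6   14.3] yaw -103.6 down -1.0 w 55.2 F [ 0.1 -0.1 -5.5] q7 -1.21
```

Held: 55 mm wide and 5.5 N. I lift it and carry it to nest6.

Call:
{"api": "send_rows", "payload": {"motion": [[0,0,0.02,0,1],[0,0,0.029,0,1],[0,0,0.029,0,1],[0,0,0.029,0,1],[0,0,0.029,0,1],[0.004,0.0141,0,0.006,1],[0.0083,0.029,0,0.0125,1],[0.0083,0.029,0,0.0125,1],[0.0083,0.029,0,0.0125,1],[0.0083,0.029,0,0.0125,1],[0.0083,0.029,0,0.0125,1],[0.0083,0.029,0,0.0125,1],[0.0083,0.029,0,0.0125,1],[0.0083,0.029,0,0.0125,1],[0.0083,0.029,0,0.0125,1],[0.0083,0.029,0,0.0125,1],[0.0083,0.029,0,0.0125,1],[0.0083,0.029,0,0.0125,1],[0.0083,0.029,0,0.0125,1],[0.0083,0.029,0,0.0125,1]]}}

```text
time_s: 7.0
tcp_pos: [0.4659, 0.13, 0.1483]
orientation: [2.157, -2.281, -0.002]
wrist_force: [0.4, -0.3, -5.9]
grip_width: 0.0554
```

Call:
{"api": "send_rows", "payload": {"motion": [[0.0083,0.029,0,0.0125,1],[0.0083,0.029,0,0.0125,1],[0.0083,0.029,0,0.0125,1],[0.0083,0.029,0,0.0125,1],[0.0083,0.029,0,0.0125,1],[0.0083,0.029,0,0.0125,1],[0.0083,0.029,0,0.0125,1],[0.0083,0.029,0,0.0125,1],[0.004,0.0145,0,0.006,1],[0,0,0,0,1],[0,0,0,0,1]]}}

```text
time_s: 7.92
tcp_pos: [0.5358, 0.3757, 0.1474]
orientation: [2.275, -2.161, -0.002]
wrist_force: [-0.0, -1.1, -6.3]
grip_width: 0.0552
```

Run:
```python
from look import *
state();c=capture("wrist");np.savez("w.npz",**c);cv2.imwrite("pics/w4.png",c["pixels"][:,:,::-1])
P=world(c);m=(P[...,2]>.2)&(P[...,2]<.235)&(c["z_map"]>0);print(box(P[m][:,:2]))
```

```text
t 7.9 tcp [535.8 375.7 147.4] yaw -87.1 down -1.0 w 55.2 F [-0.  -1.1 -6.3] q7 -2.36
(547, 377, 101, 67, -86.5)
```

View pics/w4.png

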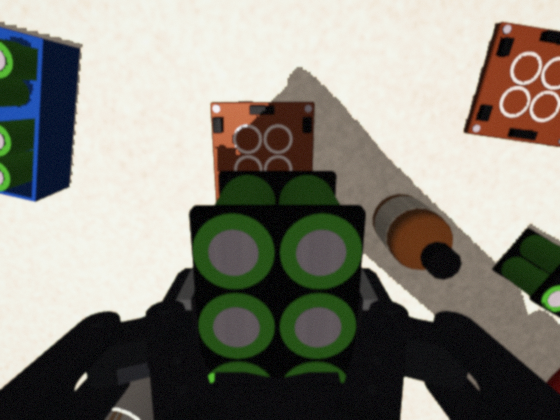

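Group6 is level and square in the jaws above nest6. The nest's far edge is at (262,103) and the bottle at (420,238) is clear. I correct by 10/13 mm and lower it.

Call:
{"api": "send_rows", "payload": {"motion": [[0.0102,0.0133,0,0.006,1],[0,0,0,0,1],[0,0,-0.025,0,1],[0,0,-0.025,0,1],[0,0,-0.025,0,1],[0,0,-0.025,0,1],[0,0,-0.02,0,1],[0,0,-0.012,0,1],[0,0,-0.006,0,1],[0,0,-0.006,0,1],[0,0,-0.006,0,1],[0,0,0,0,1],[0,0,0,0,1]]}}

```text
time_s: 9.05
tcp_pos: [0.5478, 0.3891, 0.0003]
orientation: [-2.282, 2.158, -0.0]
wrist_force: [-0.7, 0.0, -6.2]
grip_width: 0.0555
```

Call:
{"api": "send_rows", "payload": {"motion": [[-0.001,0,-0.003,0,1],[0,0,-0.002,0,1],[0,0,0,0,1],[0,0,0,0,1],[0,0,0,0,0.2],[0,0,0,0,-0.3],[0,0,0,0,-1],[0,0,0,0,-1],[0,0,0,0,-1],[0,0,0,0,-1],[0,0,0,0,-1],[0,0,0.02,0,-1],[0,0,0.04,0,-1],[0,0,0.04,0,-1],[0,0,0.04,0,-1],[0,0,0,0,-1]]}}

```text
time_s: 10.38
tcp_pos: [0.5509, 0.3928, 0.1442]
orientation: [-2.272, 2.149, -0.003]
wrist_force: [1.0, 0.8, 1.4]
grip_width: 0.0854
```

Run:
```python
from look import *
state();c=capture("wrist");P=world(c)
m=(P[...,2]>.06)&(P[...,2]<.09)&(np.hypot(P[...,0]-.546,P[...,1]-.389)<.08);print("g6 now",box(P[m][:,:2]),np.median(P[m][:,2]))
```

```text
t 10.4 tcp [550.9 392.8 144.2] yaw -86.8 down -0.9999 w 85.4 F [1.  0.8 1.4] q7 -2.36
g6 now (548, 389, 84, 56, 3.1) 0.07589402362359582
```

group6 stands in nest6: (548,389), top at 0.076, turned 3.1°. Next I unwind the wrist on the way to group2.

Call:
{"api": "send_rows", "payload": {"motion": [[-0.008,-0.0033,0,0.119,-1],[-0.008,-0.0033,0,0.119,-1],[-0.008,-0.0033,0,0.119,-1],[-0.008,-0.0033,0,0.119,-1],[-0.008,-0.0033,0,0.119,-1],[-0.008,-0.0033,0,0.119,-1],[-0.008,-0.0033,0,0.119,-1],[-0.008,-0.0033,0,0.119,-1],[-0.008,-0.0033,0,0.119,-1],[-0.008,-0.0033,0,0.119,-1],[-0.008,-0.0033,0,0.119,-1],[-0.008,-0.0033,0,0.119,-1],[-0.008,-0.0033,0,0.119,-1],[-0.008,-0.0033,0,0.119,-1],[-0.008,-0.0033,0,0.119,-1],[-0.008,-0.0033,0,0.119,-1],[-0.008,-0.0033,0,0.119,-1],[-0.008,-0.0033,0,0.119,-1],[-0.008,-0.0033,0,0.119,-1],[-0.008,-0.0033,0,0.119,-1]]}}

```text
time_s: 12.1
tcp_pos: [0.3855, 0.3222, 0.1339]
orientation: [2.848, 1.325, -0.002]
wrist_force: [-0.6, -0.4, 0.1]
grip_width: 0.0855
```

Call:
{"api": "send_rows", "payload": {"motion": [[-0.008,-0.0033,0,0.119,-1],[-0.008,-0.0033,0,0.119,-1],[-0.008,-0.0033,0,0.119,-1],[-0.008,-0.0033,0,0.119,-1],[0,0,0,0,-1],[0,0,0,0,-1]]}}

```text
time_s: 12.6
tcp_pos: [0.3541, 0.3093, 0.1341]
orientation: [-2.464, -1.948, 0.002]
wrist_force: [-0.2, -0.5, -0.4]
grip_width: 0.0854
```

```bash
cat >> look.py <<'E'
def near(x,y,r=.08,lo=.055,hi=.09):
    state();c=capture("wrist");P=world(c)
    m=(P[...,2]>lo)&(P[...,2]<hi)&(np.hypot(P[...,0]-x,P[...,1]-y)<r)&(c["z_map"]>0);print(box(P[m][:,:2]),np.median(P[m][:,2]).round(4),m.sum())
E
python3 -c "
from look import *
near(.358,.314)"
```

```text
t 12.6 tcp [354.1 309.3 134.1] yaw 76.6 down -1.0 w 85.4 F [-0.2 -0.5 -0.4] q7 -0.01
(361, 314, 56, 28, -13.6) 0.0658 2538
```

Call:
{"api": "send_rows", "payload": {"motion": [[0.006,0.005,0,0,-1],[0,0,-0.025,0,-1],[0,0,-0.025,0,-1],[0,0,-0.025,0,-1],[0,0,-0.025,0,-1],[0,0,-0.025,0,-1],[0,0,-0.013,0,-1],[0,0,-0.012,0,-1],[0,0,0,0,-1],[0,0,0,0,1],[0,0,0,0,1],[0,0,0,0,1],[0,0,0,0,1],[0,0,0,0,1],[0,0,0,0,1],[0,0,0,0,1],[0,0,0,0,1],[0,0,0,0,1],[0,0,0,0,1],[0,0,0,0,1]]}}

```text
time_s: 14.32
tcp_pos: [0.361, 0.315, -0.0146]
orientation: [2.462, 1.951, 0.002]
wrist_force: [0.7, -1.3, 6.1]
grip_width: 0.0272
```

Call:
{"api": "send_rows", "payload": {"motion": [[0,0,0.015,0,1],[0,0,0.03,0,1],[0,0,0.03,0,1],[0,0,0.03,0,1],[0,0,0.03,0,1],[0,0,0.03,0,1],[0.0128,-0.0205,0,-0.098,1],[0.0128,-0.0205,0,-0.098,1],[0.0128,-0.0205,0,-0.098,1],[0.0128,-0.0205,0,-0.098,1],[0.0128,-0.0205,0,-0.098,1],[0.0128,-0.0205,0,-0.098,1],[0.0128,-0.0205,0,-0.098,1],[0.0128,-0.0205,0,-0.098,1],[0.0128,-0.0205,0,-0.098,1],[0.0128,-0.0205,0,-0.098,1]]}}

```text
time_s: 15.65
tcp_pos: [0.4885, 0.1082, 0.1496]
orientation: [3.092, 0.556, -0.001]
wrist_force: [-0.3, 1.3, -1.6]
grip_width: 0.0274
```

Call:
{"api": "send_rows", "payload": {"motion": [[0.0128,-0.0205,0,-0.098,1],[0.0128,-0.0205,0,-0.098,1],[0.0128,-0.0205,0,-0.098,1],[0.0128,-0.0205,0,-0.098,1],[0.0128,-0.0205,0,-0.098,1],[0.0128,-0.0205,0,-0.098,1],[0.0128,-0.0205,0,-0.098,1],[0.0128,-0.0205,0,-0.098,1],[0.0128,-0.0205,0,-0.098,1],[0.0128,-0.0205,0,-0.098,1],[0.0128,-0.0205,0,-0.098,1],[0.0128,-0.0205,0,-0.098,1],[0,0,0,0,1],[0,0,0,0,1]]}}

```text
time_s: 16.82
tcp_pos: [0.6416, -0.1379, 0.1489]
orientation: [2.883, -1.247, -0.002]
wrist_force: [-0.8, 1.0, -1.5]
grip_width: 0.0273
```

```bash
python3 -c "
from look import *
near(.641,-.135,.12,.006,.03)"
```

```text
t 16.8 tcp [ 641.6 -137.9  148.9] yaw -46.8 down -1.0 w 27.3 F [-0.8  1.  -1.5] q7 -0.9
(670, -114, 164, 71, 38.7) 0.0116 5263
```

Call:
{"api": "send_rows", "payload": {"motion": [[0,0.003,0,0,1],[0,0,-0.025,0,1],[0,0,-0.025,0,1],[0,0,-0.025,0,1],[0,0,-0.025,0,1],[0,0,-0.02,0,1],[0,0,-0.012,0,1],[0,0,-0.006,0,1],[0,0,-0.006,0,1],[0,0,-0.005,0,1],[0,0,-0.002,0,1],[0,0,0,0,1],[0,0,0,0,1]]}}

```text
time_s: 17.95
tcp_pos: [0.6426, -0.1335, -0.0006]
orientation: [-2.884, 1.245, -0.002]
wrist_force: [0.1, 1.0, -1.4]
grip_width: 0.0276
```

Call:
{"api": "send_rows", "payload": {"motion": [[0,-0.001,-0.002,0,1],[0,0,-0.002,0,1],[0,0,0,0,1],[0,0,0,0,0.6],[0,0,0,0,0.2],[0,0,0,0,-0.3],[0,0,0,0,-1],[0,0,0,0,-1],[0,0,0,0,-1],[0,0,0,0,-1],[0,0,0,0,-1],[0,0,0.02,0,-1],[0,0,0.04,0,-1],[0,0,0.04,0,-1],[0,0,0.04,0,-1],[0,0,0,0,-1]]}}

```text
time_s: 19.28
tcp_pos: [0.6477, -0.1346, 0.1437]
orientation: [-2.881, 1.244, -0.021]
wrist_force: [2.6, 0.6, -0.3]
grip_width: 0.0853
```

```bash
python3 -c "
from look import *
near(.641,-.135,.07,.065,.09)"
```

```text
t 19.3 tcp [ 647.7 -134.6  143.7] yaw -46.7 down -0.9999 w 85.3 F [ 2.6  0.6 -0.3] q7 -0.91
(643, -134, 56, 28, 43.9) 0.0759 2572
```

group2 is in nest2: (643,-134), top at 0.076. Next is group3.

Call:
{"api": "send_rows", "payload": {"motion": [[-0.0152,0.003,0,-0.102,-1],[-0.0152,0.003,0,-0.102,-1],[-0.0152,0.003,0,-0.102,-1],[-0.0152,0.003,0,-0.102,-1],[-0.0152,0.003,0,-0.102,-1],[-0.0152,0.003,0,-0.102,-1],[-0.0152,0.003,0,-0.102,-1],[-0.0152,0.003,0,-0.102,-1],[-0.0152,0.003,0,-0.102,-1],[-0.0152,0.003,0,-0.102,-1],[-0.0152,0.003,0,-0.102,-1],[-0.0152,0.003,0,-0.102,-1],[0,0,0,0,-1],[0,0,0,0,-1]]}}

```text
time_s: 20.5
tcp_pos: [0.4589, -0.0983, 0.1342]
orientation: [1.648, -2.673, -0.001]
wrist_force: [0.4, -0.8, 0.6]
grip_width: 0.0855
```

```bash
python3 -c "
from look import *
near(.463,-.098)"
```

```text
t 20.5 tcp [458.9 -98.3 134.2] yaw -116.7 down -1.0 w 85.5 F [ 0.4 -0.8  0.6] q7 -2.02
(465, -97, 84, 28, -26.9) 0.0659 3908
```

Call:
{"api": "send_rows", "payload": {"motion": [[0.005,0.0007,0,0,-1],[0,0,-0.025,0,-1],[0,0,-0.025,0,-1],[0,0,-0.025,0,-1],[0,0,-0.025,0,-1],[0,0,-0.025,0,-1],[0,0,-0.012,0,-1],[0,0,-0.011,0,-1],[0,0,0,0,-1],[0,0,0,0,1],[0,0,0,0,1],[0,0,0,0,1],[0,0,0,0,1],[0,0,0,0,1],[0,0,0,0,1],[0,0,0,0,1],[0,0,0,0,1],[0,0,0,0,1],[0,0,0,0,1],[0,0,0,0,1]]}}

```text
time_s: 22.22
tcp_pos: [0.4653, -0.0978, -0.0125]
orientation: [-1.645, 2.675, -0.002]
wrist_force: [-0.9, 0.1, 5.2]
grip_width: 0.0271
```

Call:
{"api": "send_rows", "payload": {"motion": [[0,0,0.015,0,1],[0,0,0.03,0,1],[0,0,0.03,0,1],[0,0,0.03,0,1],[0,0,0.03,0,1],[0,0,0.03,0,1],[-0.0012,-0.0266,0,0.04,1],[-0.0012,-0.0266,0,0.04,1],[-0.0012,-0.0266,0,0.04,1],[-0.0012,-0.0266,0,0.04,1],[-0.0012,-0.0266,0,0.04,1],[-0.0012,-0.0266,0,0.04,1],[-0.0012,-0.0266,0,0.04,1],[-0.0012,-0.0266,0,0.04,1],[-0.0012,-0.0266,0,0.04,1],[-0.0012,-0.0266,0,0.04,1],[-0.0012,-0.0266,0,0.04,1],[-0.0012,-0.0266,0,0.04,1],[0,0,0,0,1],[0,0,0,0,1]]}}

```text
time_s: 23.88
tcp_pos: [0.4487, -0.4183, 0.1512]
orientation: [2.23, -2.212, -0.001]
wrist_force: [0.2, 1.3, -3.9]
grip_width: 0.0276
```

Run:
```python
from look import *
near(.548,-.417,.075,.006,.03)
c=capture("wrist");cv2.imwrite("pics/w5.png",c["pixels"][:,:,::-1])
```

```text
t 23.9 tcp [ 448.7 -418.3  151.2] yaw -89.5 down -1.0 w 27.6 F [ 0.2  1.3 -3.9] q7 -0.99
(549, -417, 109, 66, 0.5) 0.0116 10017
```

View pics/w5.png

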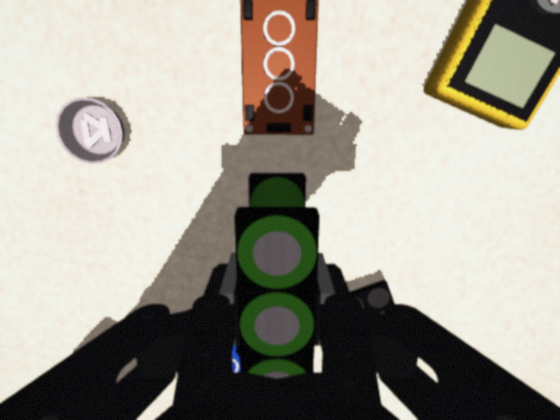

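Nest3 is directly ahead, with rings at (279,28), (279,64), (279,96) and its near edge at row 134. I cast these points onto the plate plane.

Run:
```python
from look import *
c=capture("wrist")
print(cast(c,np.array([[279,28],[279,63],[279,96],[279,134],[241,100],[317,100]],float),.010).round(4))
```

```text
[[ 0.5838 -0.4157  0.01  ]
 [ 0.5562 -0.4161  0.01  ]
 [ 0.5287 -0.4165  0.01  ]
 [ 0.495  -0.417   0.01  ]
 [ 0.5248 -0.3823  0.01  ]
 [ 0.5256 -0.4509  0.01  ]]
```

Call:
{"api": "send_rows", "payload": {"motion": [[0.0178,0.0004,0,0,1],[0.0178,0.0004,0,0,1],[0.0178,0.0004,0,0,1],[0.0178,0.0004,0,0,1],[0.0178,0.0004,0,0,1],[0.0178,0.0004,0,0,1],[0,0,0,0,1],[0,0,-0.025,0,1],[0,0,-0.025,0,1],[0,0,-0.025,0,1],[0,0,-0.025,0,1],[0,0,-0.02,0,1],[0,0,-0.012,0,1],[0,0,-0.006,0,1],[0,0,-0.006,0,1],[0,0,0,0,1],[0,0,0,0,1]]}}

```text
time_s: 25.45
tcp_pos: [0.5576, -0.4148, 0.0086]
orientation: [-2.234, 2.208, -0.002]
wrist_force: [0.4, 1.2, -2.5]
grip_width: 0.0272
```

Call:
{"api": "send_rows", "payload": {"motion": [[-0.002,-0.001,-0.003,0,1],[0,0,-0.004,0,1],[0,0,-0.003,0,1],[0,0,0,0,1],[0,0,0,0,0.6],[0,0,0,0,0.2],[0,0,0,0,-0.3],[0,0,0,0,-1],[0,0,0,0,-1],[0,0,0,0,-1],[0,0,0,0,-1],[0,0,0.02,0,-1],[0,0,0.04,0,-1],[0,0,0.04,0,-1],[0,0,0.04,0,-1],[0,0,0,0,-1]]}}

```text
time_s: 26.78
tcp_pos: [0.56, -0.4187, 0.1474]
orientation: [-2.232, 2.207, -0.023]
wrist_force: [1.5, -1.5, 0.5]
grip_width: 0.0855
```

```bash
python3 -c "
from look import *
near(.555,-.416,.075,.065,.09)"
```

```text
t 26.8 tcp [ 560.  -418.7  147.4] yaw -89.4 down -0.9999 w 85.5 F [ 1.5 -1.5  0.5] q7 -1.08
(554, -415, 84, 28, 0.6) 0.0759 3660
```

group3 is in nest3. Next is group4.

Call:
{"api": "send_rows", "payload": {"motion": [[-0.005,0.0261,0,0.0543,-1],[-0.005,0.0261,0,0.0543,-1],[-0.005,0.0261,0,0.0543,-1],[-0.005,0.0261,0,0.0543,-1],[-0.005,0.0261,0,0.0543,-1],[-0.005,0.0261,0,0.0543,-1],[-0.005,0.0261,0,0.0543,-1],[-0.005,0.0261,0,0.0543,-1],[-0.005,0.0261,0,0.0543,-1],[-0.005,0.0261,0,0.0543,-1],[-0.005,0.0261,0,0.0543,-1],[-0.005,0.0261,0,0.0543,-1],[-0.005,0.0261,0,0.0543,-1],[-0.005,0.0261,0,0.0543,-1],[-0.005,0.0261,0,0.0543,-1],[-0.005,0.0261,0,0.0543,-1],[-0.005,0.0261,0,0.0543,-1],[-0.005,0.0261,0,0.0543,-1],[0,0,0,0,-1],[0,0,0,0,-1]]}}

```text
time_s: 28.5
tcp_pos: [0.4643, 0.0557, 0.1372]
orientation: [-3.011, 0.896, 0.002]
wrist_force: [0.5, -0.7, -0.3]
grip_width: 0.0854
```

```bash
python3 -c "
from look import *
near(.462,.104)"
```

```text
t 28.5 tcp [464.3  55.7 137.2] yaw -33.1 down -1.0 w 85.4 F [ 0.5 -0.7 -0.3] q7 -1.04
(462, 105, 56, 56, -27.1) 0.0659 5686
```

Call:
{"api": "send_rows", "payload": {"motion": [[-0.001,0.0245,0,0.053,-1],[-0.001,0.0245,0,0.053,-1],[0,0,0,0,-1],[0,0,0,0,-1],[0,0,-0.025,0,-1],[0,0,-0.025,0,-1],[0,0,-0.015,0,-1],[0,0,0,0,-1]]}}

```text
time_s: 29.22
tcp_pos: [0.4608, 0.1004, 0.0698]
orientation: [3.048, -0.744, -0.008]
wrist_force: [-0.3, 0.2, -0.6]
grip_width: 0.085
```

```bash
python3 -c "
from look import *
near(.462,.104,.05,.06,.07)"
```

```text
t 29.2 tcp [460.8 100.4  69.8] yaw -27.4 down -1.0 w 85.0 F [-0.3  0.2 -0.6] q7 -1.15
(462, 105, 56, 56, 62.8) 0.0659 8713
```

Call:
{"api": "send_rows", "payload": {"motion": [[0.0015,0.004,0,0,-1],[0,0,0,0,-1],[0,0,-0.025,0,-1],[0,0,-0.025,0,-1],[0,0,-0.02,0,-1],[0,0,-0.013,0,-1],[0,0,0,0,-1],[0,0,0,0,1],[0,0,0,0,1],[0,0,0,0,1],[0,0,0,0,1],[0,0,0,0,1],[0,0,0,0,1],[0,0,0,0,1],[0,0,0,0,1],[0,0,0,0,1],[0,0,0,0,1]]}}

```text
time_s: 30.68
tcp_pos: [0.4658, 0.1078, -0.0088]
orientation: [-3.052, 0.74, -0.004]
wrist_force: [-0.2, 1.0, 5.3]
grip_width: 0.0553
```

Call:
{"api": "send_rows", "payload": {"motion": [[0,0,0.015,0,1],[0,0,0.03,0,1],[0,0,0.03,0,1],[0,0,0.03,0,1],[0,0,0.03,0,1],[0,0,0.015,0,1],[0.0166,0.0049,0,0.0386,1],[0.0166,0.0049,0,0.0386,1],[0.0166,0.0049,0,0.0386,1],[0.0166,0.0049,0,0.0386,1],[0.0166,0.0049,0,0.0386,1],[0.0166,0.0049,0,0.0386,1],[0.0166,0.0049,0,0.0386,1],[0.0166,0.0049,0,0.0386,1],[0.0166,0.0049,0,0.0386,1],[0.0166,0.0049,0,0.0386,1],[0,0,0,0,1],[0,0,0,0,1]]}}

```text
time_s: 32.18
tcp_pos: [0.6305, 0.1563, 0.1398]
orientation: [-3.138, 0.142, 0.001]
wrist_force: [-0.3, 0.3, -3.7]
grip_width: 0.0553
```

```bash
python3 -c "
from look import *
near(.632,.153,.1,.19,.225)"
```

```text
t 32.2 tcp [630.5 156.3 139.8] yaw -5.2 down -1.0 w 55.3 F [-0.3  0.3 -3.7] q7 -0.73
(630, 153, 95, 56, -4.8) 0.2142 23252
```

Call:
{"api": "send_rows", "payload": {"motion": [[0.0015,0.0005,0,0,1],[0,0,-0.025,0,1],[0,0,-0.025,0,1],[0,0,-0.025,0,1],[0,0,-0.025,0,1],[0,0,-0.015,0,1],[0,0,-0.008,0,1],[0,0,-0.006,0,1],[0,0,-0.003,0,1],[0,0,0,0,1],[0,0,0,0,1]]}}

```text
time_s: 33.15
tcp_pos: [0.6328, 0.1572, 0.0088]
orientation: [-3.138, 0.141, -0.003]
wrist_force: [0.4, 1.1, -2.6]
grip_width: 0.055
```

Call:
{"api": "send_rows", "payload": {"motion": [[0,0,-0.004,0,1],[0,0,-0.003,0,1],[0,0,0,0,1],[0,0,0,0,1],[0,0,0,0,0.2],[0,0,0,0,-0.3],[0,0,0,0,-1],[0,0,0,0,-1],[0,0,0,0,-1],[0,0,0,0,-1],[0,0,0,0,-1],[0,0,0.02,0,-1],[0,0,0.04,0,-1],[0,0,0.04,0,-1],[0,0,0.04,0,-1],[-0.04,-0.02,0,0,-1],[-0.04,-0.03,0,0,-1],[-0.04,-0.03,0,0,-1],[0,0,0,0,-1],[0,0,0,0,-1]]}}

```text
time_s: 34.82
tcp_pos: [0.5262, 0.0859, 0.1404]
orientation: [3.136, -0.143, -0.002]
wrist_force: [1.2, -0.4, -0.6]
grip_width: 0.0852
```

Run:
```python
from look import *
near(.632,.153,.075,.065,.09)
c=capture("top");cv2.imwrite("pics/t1.png",c["pixels"][:,:,::-1])
P=world(c)
for n,x,y in(("n2",.641,-.135),("n3",.553,-.416),("n4",.63,.153),("n6",.546,.39),("bottle",.499,.25)):
    m=(P[...,2]>.065)&(P[...,2]<.12)&(np.hypot(P[...,0]-x,P[...,1]-y)<.065)&(c["z_map"]>0)
    if m.sum()>5:print(n,x,y,box(P[m][:,:2]),np.percentile(P[m][:,2],[5,50,95]).round(3))
```

```text
t 34.8 tcp [526.2  85.9 140.4] yaw -5.2 down -1.0 w 85.2 F [ 1.2 -0.4 -0.6] q7 -0.68
(633, 153, 57, 56, -5.2) 0.0758 7056
n2 0.641 -0.135 (640, -135, 56, 29, 44.5) [0.07  0.074 0.077]
n3 0.553 -0.416 (551, -416, 83, 29, 0.6) [0.07  0.074 0.077]
n6 0.546 0.39 (545, 387, 85, 56, 2.8) [0.07  0.074 0.077]
bottle 0.499 0.25 (502, 251, 47, 47, 21.3) [0.067 0.078 0.106]
```

View pics/t1.png

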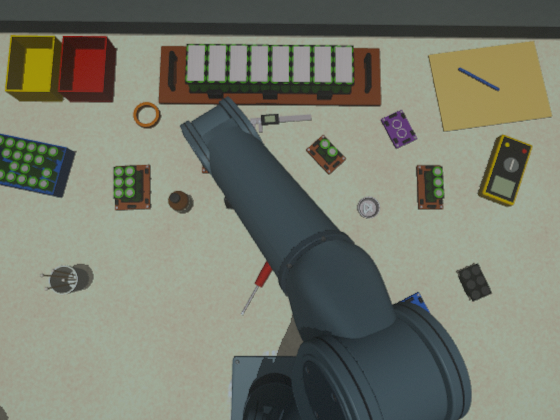

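The top view shows group6 at (125,183), group2 at (328,150) and group3 at (438,182), all in their nests, with the bottle unmoved at (180,202). The arm hides nest4, but the wrist camera put group4 at (633,153), top at 0.076. All groups are within 3 mm of their nests, so I hand in.

```bash
python3 -c "
from bench import *
print(hand_in())"
```

```text
the job is handed in; nothing more can be done
None
```

All four groups are standing in their matching nests and the job was handed in at about 35 s of robot time; no verdict was reported. The first attempt at group6 closed on air. The reported TCP height read about 43 mm lower than the real finger tips, as both the wrist and scene cameras showed, so I corrected for that from then on.

Last checks, comparing each group with its nest's measured centre:

| Group | Offset from nest centre | Turn from nest | Top height |
|---|---|---|---|
| group2 | about 2 mm | about 1° | 0.076 m |
| group3 | about 2 mm | under 1° | 0.076 m |
| group4 | about 1 mm | under 1° | 0.076 m |
| group6 | 3 mm or less | under 1° | 0.076 m |

- **Height:** the tops were expected at 0.075 m, so all four are flat on their plates.
- **Bottle:** it still stands, and its measured position differs by about 3 mm from the start, which is within the measuring error.
- **Robot:** the gripper was clear of everything, about 140 mm up by its own reading (about 180 mm in truth).
- **Camera disagreement:** the wrist and top cameras differed by about 2–3 mm in x throughout.
- **group4:** in the last top view the arm hid it, so it was checked only with the wrist camera.

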